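# Slide the tumblers onto the tip-up drying stand and fold it over

### The arm

A 6-joint arm with a two-finger parallel gripper is mounted at the origin on a cart in front of the work surface, level with it; the furniture and walls round the work are solid. World frame = base frame: x ahead of the robot, y to its left, z up, the work surface at z = 0. Lengths are in m, angles in rad, forces in N, time in s.
With the tool pointing down it reaches from about 0.3 to 0.875 m from the base axis. Payload 6.4 kg.
Tool frame: the origin (TCP) lies midway between the tips of the shut fingers; the grasp point (between the pads) lies 19 mm behind it; z points along the fingers, y is the direction in which the jaws open and shut (so a half turn about z gives the same grasp; the last joint's range is limited). The gripper opens to 85 mm and grips with 20 to 120 N. Pads are 22 mm wide; open, the fingers measure 114 mm over their backs; the gripper's body (76 mm by 85 mm) begins 54 mm behind the grasp point. The pads swing forward as they close: fully open they stand 13 mm farther back than shut.
Start: joints at [1.06, 0.181, 1.607, -0, 1.354, -0.206], TCP at [0.173, 0.549, 0.231] pointing down, gripper open.
Joint ranges: [-2.99, 2.99], [-0.89, 2.07], [0.3, 2.58], [-1.14, 4.28], [0, 2.63], [-3.12, 3.12]. Speed limits (rad/s): [2.57, 2.57, 3.01, 3.14, 3.14, 3.14].

### API

Orientations are given as a unit quaternion [w, x, y, z].
In Python, from bench import get_obs, camera, hand_in gives the robot as it stands.
- The arm moves only by the tool drive_tool, never from a script. Its argument "deltas" is a list of rows, each a list of 2 entries, a list of its own where there are three numbers: the shift along the world's x, y, z in m, then the turn about the world's z in rad. A call has 1 to 10 rows; each row shifts and turns the pose as measured when the row begins; what a row does not reach is not made up. A row lasts 1/10 s, in which the tool goes at most 50 mm and 8.59 degrees, less where a joint would pass 70% of its speed; a pose out of reach is approached as far as the arm can. A call is refused whole if a number of a shift passes 0.05 or a number of a turn 0.15, either way. A call with a gripper value outside its range is refused whole. "gripper" is the opening, from 0 (shut) to 1 (fully open), set as the call begins (left out, the last holds). The fingers move at their own pace and stop on an object; the grip force is fixed at half the most. Time passes only in rows, so rows that do not move let the fingers close. It gives the time, the measured TCP pose, the force and the opening at its end, in the units of the state.
- get_obs(): the state, without advancing time (a new reading comes with each control period).
- camera(name): name is "scene" or "top" or "wrist"; returns a dict with "frame" (384x512x3 uint8, red, green, blue), "fx", "fy", "cx", "cy" (pixels), "k1" (the pictures are not rectified: a ray, as slopes to the right and down, at radius r is drawn at 1 + k1 r^2 times it, then the intrinsics apply), "eye" and "attitude" of the camera in the world. Camera axes: x right, y down, z forward; pixel columns grow to the right and rows downward; lengths in m; the calibration is good to about 2 mm. A picture is of the moment at which its call begins. There is no depth.
- hand_in(): hands the job in, once; it reports no verdict.
The state is a dict: "time_s": time; "q": joint angles; "dq": joint speeds; "joint_efforts": joint torques, N m; "eef_pos": TCP position; "eef_rot": TCP orientation; "wrist_force": force on the tool from outside, world axes, zero at the start; "torque": the same for the moment, N m; "opening": opening from 0.0 (shut) to 1.0 (fully open).
Only numpy, scipy, OpenCV 4.12 (cv2) and the standard library are available. Lean on these libraries where they do the work, as an engineer would, in place of code of your own. Each camera call takes 0.05 s, during which the arm holds its last target.

### The job

Put the two rinsed tumblers to dry: slide each one along its rails, mouth first, fully onto the peg in front of it, then tip the hinged peg board right over, away from the rails, until it lies flat and both tumblers stand mouth down over their pegs. A pigment jar stands where the board has to come down: before tipping, set it aside, upright, on a clear part of the table, never knocking it over, and leave the amphora, the brass mould and the other pigment jar where they are.

Things in the scene. Friction and masses are not known exactly. Their poses are not given: they have to be found in the camera images.
- hinge_mid (a point): Midpoint of the hinge line of the fixed drying stand, 6 mm above the table. x: level, the way the tumblers are slid and the board falls; y: along the hinge; z: up. Two lanes along x at y = -50 and +50 mm: pairs of 8 mm steel wires 36 mm apart, tops 16 mm above the table, x = -240 to -20 mm. Low wooden runners at y = -108 and +108 mm, 12 mm high, x = -255 to 5 mm. Beyond x = 5 mm: bare table.
- board (a joint): Light wooden peg board on the hinge. 0: upright, pegs level over the rails; 1.57: flat at +x of the hinge on its stop, pegs up, upper face 18 mm above the table. Starts within 0.04 of upright. Damped, 0.6 N m per rad/s: 3 to 5 N near its top edge moves it at 0.5 rad/s; well past the middle it sinks slowly by itself.
- board_edge (a point): Middle of the board's top edge (a 14 mm round bar along y), on its axis, 141 mm from the hinge line. The board is 198 mm wide, 12 mm thick; upright its peg-side face is at x = -12 mm from the hinge line. The point's axes turn with the board: -x the way the pegs point, z away from the hinge.
- peg_a_root (a point): Root of the peg of the lane at y = -50 mm, on the peg-side face of the board, 35 mm from the hinge line (so 41 mm above the table while the board is upright). The peg is a 24 mm thick round-ended wooden rod standing 66 mm out of the board along the point's -x axis.
- peg_b_root (a point): Root of the peg of the lane at y = +50 mm, otherwise like peg_a_root.
- tumbler_1_center (a point): One of two like yellowish glass tumblers: 82 mm high, 62 mm across the mouth, 52 mm across the base, hollow to 6 mm from the base, mouth about 50 mm wide inside. The point is half-way up; z runs from base to mouth. Starts lying in one of the two lanes (either), mouth towards the peg and clear of it, axis about 38 mm above the table, mouth slightly higher than base. About 0.14 kg, slides easily on the wires.
- tumbler_1_mouth (a point): Centre of that tumbler's mouth, 41 mm from its center point along the axis.
- tumbler_2_center (a point): The other tumbler, alike in every way, lying in the other lane in the same manner (each may lie nearer to or farther from its peg).
- tumbler_2_mouth (a point): Centre of the other tumbler's mouth, 41 mm from its center point along the axis.
- jar_center (a point): Pigment jar to set aside (closed, ochre, black cap): 54 mm across, 88 mm high, standing at +x of the board where the board has to come down; the point is half-way up. About 0.24 kg, grasped round the body from above.
- amphora: Bystander: speckled amphora, 128 mm high, 66 mm across, standing beside the rails; origin under its middle.
- mould: Bystander: brass mould cup, 68 mm across, 54 mm high, standing beside the rails, open upwards; origin under its middle.
- small_jar: Bystander: the shorter, blue pigment jar, 54 mm across, 76 mm high, standing beside the place where the board comes down; origin under its middle.
Mind the look-alikes: they are no part of the job. Leave any turquoise look-alike of the part that bears jar_center alone.

How it is judged:
On the way:
1. both tumblers are slid home on their pegs (mouth centre within 35 mm of the peg's root) while the board is still upright (under 0.5 rad) (value of joint board below 0.5 rad and ((distance between tumbler_1_mouth and peg_a_root below 0.035 m and distance between tumbler_2_mouth and peg_b_root below 0.035 m) or (distance between tumbler_1_mouth and peg_b_root below 0.035 m and distance between tumbler_2_mouth and peg_a_root below 0.035 m))), for 0.2 s.
At the end, for the whole second after the job is handed in: The board lies flat (within 0.07 rad of its stop) and at rest; each tumbler stands mouth down on the board over a peg of its own (mouth centre within 22 mm of the peg's root sideways and 25 mm in all, upside down within 0.14 rad); the pigment jar stands upright (within 0.1 rad) on the table (value of joint board above 1.5 rad and velocity of joint board below 0.05 rad/s and (((horizontal distance between tumbler_1_mouth and peg_a_root below 0.022 m and distance between tumbler_1_mouth and peg_a_root below 0.025 m) and (horizontal distance between tumbler_2_mouth and peg_b_root below 0.022 m and distance between tumbler_2_mouth and peg_b_root below 0.025 m)) or ((horizontal distance between tumbler_1_mouth and peg_b_root below 0.022 m and distance between tumbler_1_mouth and peg_b_root below 0.025 m) and (horizontal distance between tumbler_2_mouth and peg_a_root below 0.022 m and distance between tumbler_2_mouth and peg_a_root below 0.025 m))) and angle between each of tumbler_1_mouth, tumbler_2_mouth's own z axis and vertical above 3 rad and angle between jar_center's own z axis and vertical below 0.1 rad and height (world z) of jar_center between 0.038 and 0.05 m); the robot touches nothing.
It fails at once if the pigment jar is knocked over (tilts by more than 0.7 rad) (angle between jar_center's own z axis and vertical above 0.7 rad).
It fails at once if the amphora, the mould or the small jar is moved by more than 25 mm (distance of any of amphora, mould, small_jar from where it was at the start of the episode above 0.025 m).
It also fails if it takes over 72 s, if anything falls off the work surface, if the arm or the gripper's body presses on something with over 40 N, if the wrist force passes 120 N, or if a joint passes its speed limit or range.

## Working session

There is one attempt and no reset: what is moved stays moved. The work goes in short steps, Python scripts to look and compute and a tool call to move; the robot and the scene stay as the last step left them, time stands still between calls to the robot, and variables do not carry over. Pictures are saved under pics/ and viewed, and the job is handed in when it is done.

Besides the shell and the picture viewer there is one more tool, called after ">>>" by a JSON object that holds its "name" and its "arguments". drive_tool: Moves the arm, as the interface text tells. Its arguments: {"type":"object","properties":{"deltas":{"type":"array","items":{"type":"array"}},"gripper":{"type":"number"}},"required":["deltas"]}

```bash
mkdir -p pics; ls
cat > h.py <<'E'
import numpy as np, cv2, pickle
from bench import get_obs, camera, hand_in
from scipy.spatial.transform import Rotation as R
def snap(name,fn):
    c=camera(name); cv2.imwrite('pics/'+fn+'.png',c['frame'][:,:,::-1]); pickle.dump(c,open('pics/'+fn+'.pkl','wb')); return c
def load(fn): return pickle.load(open('pics/'+fn+'.pkl','rb'))
def rot(c):
    a=np.array(c['attitude'],float)
    if a.shape==(3,3): return a
    return R.from_quat(a[[1,2,3,0]]).as_matrix()
def ray(c,u,v):
    xd=np.array([(u-c['cx'])/c['fx'],(v-c['cy'])/c['fy']]); x=xd.copy()
    for _ in range(30): x=xd/(1+c['k1']*(x@x))
    return rot(c)@np.array([x[0],x[1],1])
def onz(c,u,v,z):
    d=ray(c,u,v); e=np.array(c['eye']); return e+d*(z-e[2])/d[2]
def proj(c,p):
    q=rot(c).T@(np.array(p,float)-np.array(c['eye'])); x=q[:2]/q[2]; x=x*(1+c['k1']*(x@x)); return np.array([c['cx']+c['fx']*x[0],c['cy']+c['fy']*x[1]])
def crop(fn,u0,v0,u1,v1,s,out):
    im=cv2.imread('pics/'+fn+'.png')[v0:v1,u0:u1]; cv2.imwrite('pics/'+out+'.png',cv2.resize(im,None,fx=s,fy=s,interpolation=cv2.INTER_CUBIC))
E
python3 - <<'E'
from h import *
for n in ['scene','top','wrist']:
    c=snap(n,n+'0'); print(n,{k:c[k] for k in c if k!='frame'})
print(get_obs())
E
```

```text
pics
scene {'fx': 379.93496741115024, 'fy': 379.93496741115024, 'cx': 252.4703757701207, 'cy': 199.26737077659894, 'k1': 0.043083825432827925, 'eye': array([ 0.18113109, -0.71812648,  0.5430503 ]), 'attitude': array([-0.51945138,  0.82442777, -0.1911257 ,  0.1181528 ])}
top {'fx': 419.56392463577754, 'fy': 419.56392463577754, 'cx': 250.62183514383022, 'cy': 196.08137780431608, 'k1': -0.08101570351896933, 'eye': array([0.3993807 , 0.03544536, 1.24927196]), 'attitude': array([ 0.05469988, -0.69579437,  0.71433372, -0.05104368])}
wrist {'fx': 317.2676565722063, 'fy': 317.2676565722063, 'cx': 259.47266600385746, 'cy': 189.34974006997953, 'k1': -0.0335804460111891, 'eye': array([0.10352431, 0.57017812, 0.37255574]), 'attitude': array([0.11602823, 0.7977028 , 0.58583743, 0.0836792 ])}
{'time_s': 0.15, 'q': array([ 1.05970251e+00,  1.81368499e-01,  1.60778096e+00, -7.42111825e-06,
        1.35382434e+00, -2.06326505e-01]), 'dq': array([-0.00135447, -0.00196342, -0.00381826,  0.00029195,  0.00046018,
        0.00066822]), 'joint_efforts': array([ 5.49640954e-04, -4.45259500e+01, -3.51688993e+01, -2.21956329e-04,
        5.88356954e-03,  3.82954784e-05]), 'eef_pos': array([0.17232493, 0.54811677, 0.2305909 ]), 'eef_rot': array([-2.39044011e-04,  1.51793766e-01,  9.88411946e-01, -6.47888037e-04]), 'wrist_force': array([-0.11282897, -0.57019379,  0.1518615 ]), 'torque': array([ 0.02909371, -0.04253853, -0.0012905 ]), 'opening': 0.9975103863116822}
```

View pics/scene0.png

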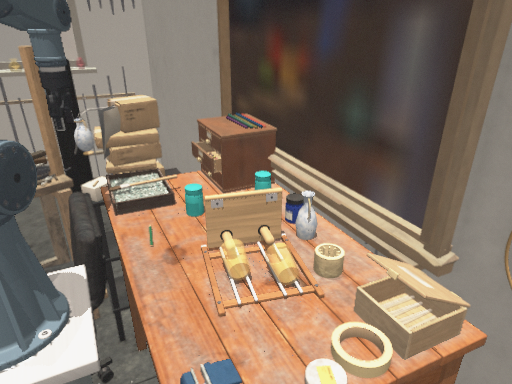

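View pics/top0.png

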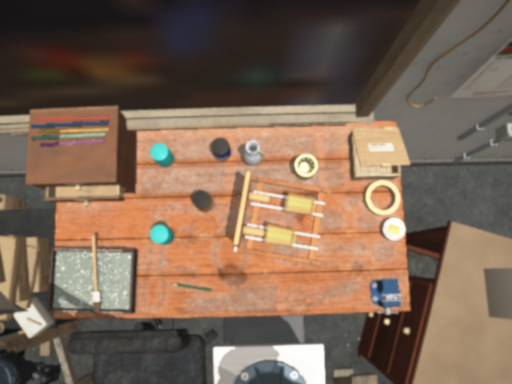

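```bash
python3 -c "
from h import *
crop('top0',60,130,320,330,3,'tc')"
```

```text
(no output)
```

View pics/tc.png

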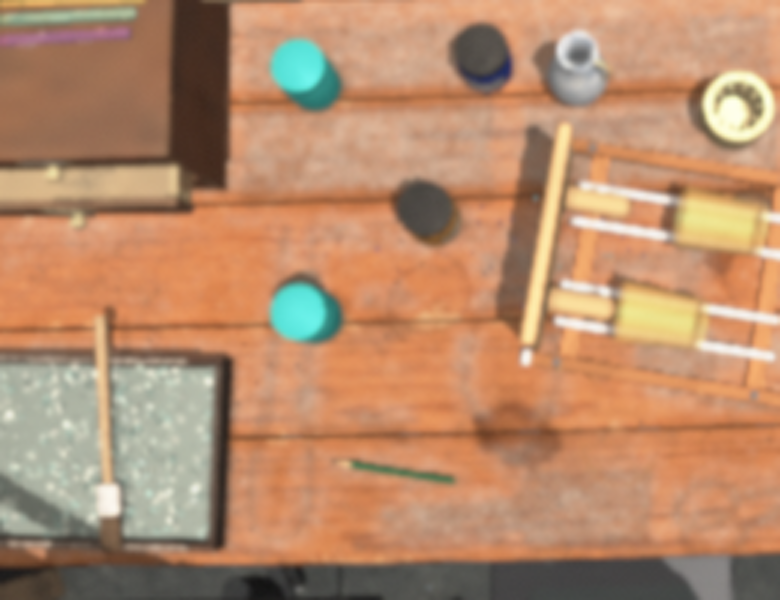

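```bash
python3 -c "
from h import *
crop('top0',225,160,335,265,7,'tc1')
crop('scene0',180,170,340,320,5,'sc1')
crop('top0',180,120,280,220,6,'tc2')"
```

```text
(no output)
```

View pics/tc1.png

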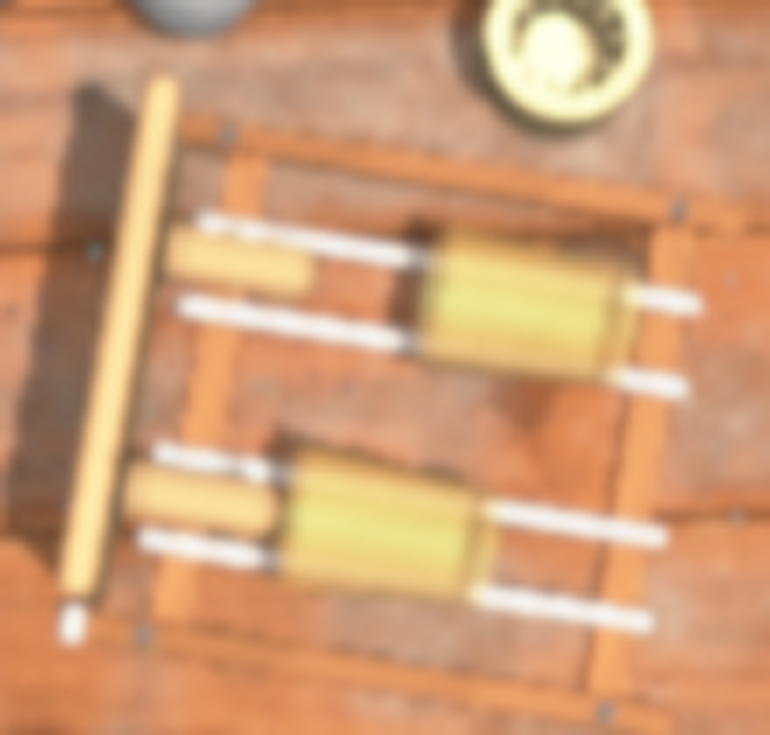

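View pics/sc1.png

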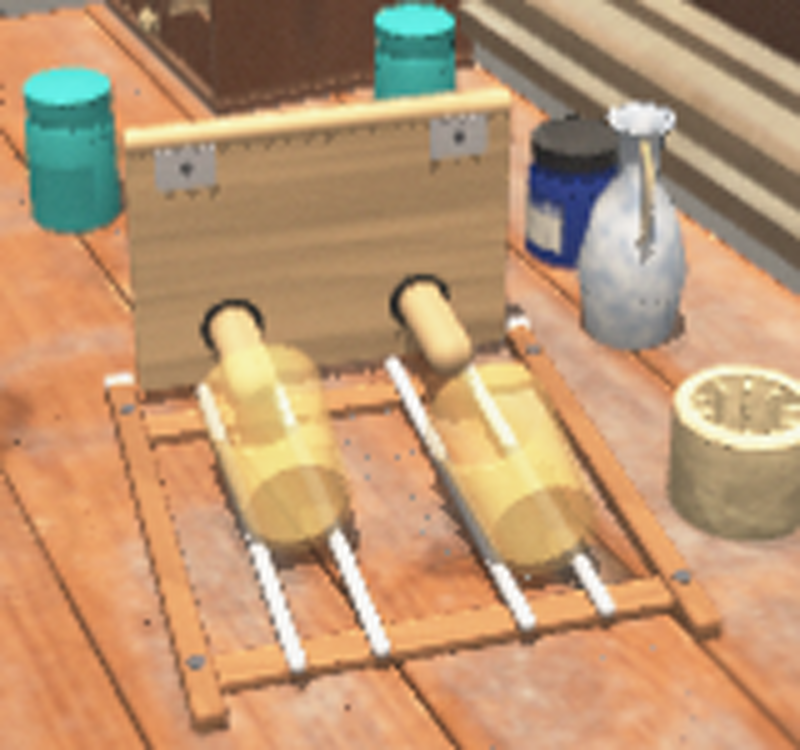

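View pics/tc2.png

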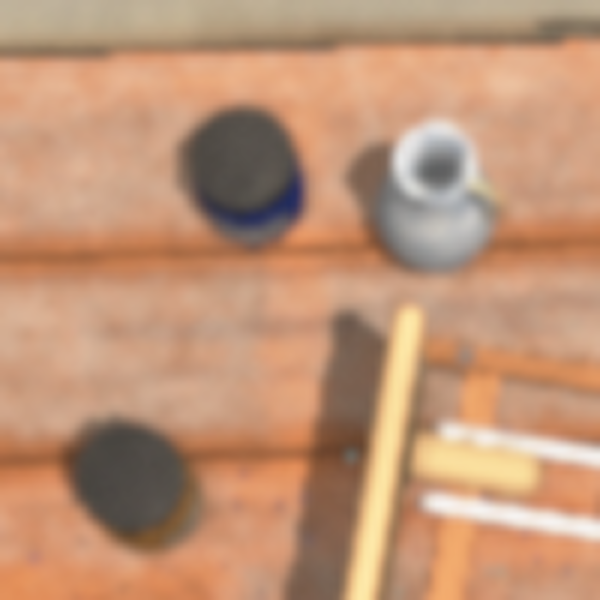

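```bash
cat > fit.py <<'E'
from h import *
from scipy.optimize import least_squares
c=load('top0')
T=lambda a,b:(225+a/7,160+b/7)
obs=[((-.02,-.068,.008),(200,218)),((-.02,-.032,.008),(180,306)),((-.24,-.068,.008),(702,306)),((-.24,-.032,.008),(688,388)),
((-.02,.032,.008),(155,452)),((-.02,.068,.008),(140,541)),((-.24,.032,.008),(666,537)),((-.24,.068,.008),(652,622))]
def W(p,l):
    cy,sy=np.cos(p[2]),np.sin(p[2]); return np.array([p[0]+cy*l[0]-sy*l[1],p[1]+sy*l[0]+cy*l[1],.006+l[2]])
def edge(th,y): 
    return (0.141*np.sin(th),y,.141*np.cos(th))
def f(p):
    r=[]
    for l,t in obs: r+=list(proj(c,W(p,l))-T(*t))
    for y,t in((-.099,(163,80)),(.099,(78,598))): r+=list(proj(c,W(p,edge(p[3],y)))-T(*t))
    return r
s=least_squares(f,[.55,0.05,1.5,0]); 
if __name__=='__main__':
    print(s.x); print(np.round(s.fun,2))
    p=s.x
    g=lambda u,v,k,fx,z:onz(c,fx[0]+u/k,fx[1]+v/k,z)
    ori=onz(c,180+130/6,120+477/6,.088); sm=onz(c,180+243/6,120+158/6,.076); am=onz(c,180+437/6,120+160/6,.128); mo=onz(c,225+567/7,160+45/7,.054)
    print('jar',ori,'small',sm,'amph',am,'mould',mo)
    def loc(w):
        d=w[:2]-p[:2]; cy,sy=np.cos(p[2]),np.sin(p[2]); return np.array([cy*d[0]+sy*d[1],-sy*d[0]+cy*d[1]])
    for n,w in dict(jar=ori,small=sm,am=am,mould=mo,turq1=onz(c,161,153,.085),turq2=onz(c,160,232,.085)).items(): print(n,loc(w))
    # tumblers mouth edge top/base
    for n,m,b in (('upper',(432,298),(628,320)),('lower',(290,517),(484,550))):
        for q in(m,b): w=g(*q,7,(225,160),.045); print(n,w,loc(w))
    c2=load('scene0')
    print(proj(c2,W(p,edge(p[3],-.099))),proj(c2,W(p,edge(p[3],.099))), proj(c2,W(p,(-.24,.068,.01))))
    print('jar2 scene proj',proj(c2,(ori[0],ori[1],.088)))
E
python3 fit.py
```

```text
[ 0.53587943  0.06629649  1.37962261 -0.03275197]
[-1.15  0.55 -0.28 -0.22  0.12 -0.07  0.43  0.11 -0.29  0.15 -0.18 -0.49
  0.51  0.2   0.76  0.21  0.23  0.18 -0.15 -0.59]
jar [0.56857846 0.1765332  0.088     ] small [0.72385116 0.12238914 0.076     ] amph [0.70599352 0.02943326 0.128     ] mould [ 0.66275537 -0.12429981  0.054     ]
jar [ 0.11444159 -0.01115708]
small [ 0.09078751 -0.173889  ]
am [-0.00386805 -0.17401936]
mould [-0.16301613 -0.16077996]
turq1 [ 0.25503164 -0.12479217]
turq2 [0.21334457 0.09758983]
upper [ 0.55926183 -0.06466378  0.045     ] [-0.1241315  -0.04784036]
upper [ 0.54789416 -0.1454356   0.045     ] [-0.2055918  -0.05202734]
lower [ 0.47042561 -0.00312024  0.045     ] [-0.08058906  0.05107141]
lower [ 0.45479267 -0.08200504  0.045     ] [-0.16100716  0.05143054]
[281.4724006  189.68578363] [203.92569527 198.6345447 ] [239.70654164 302.53067086]
jar2 scene proj [237.72041194 195.47709579]
```

Jar candidates in top0: ochre with black cap at (202,200), turquoise at (161,154) and (161,233), and blue at (220,148). The ochre one fits: the tc2 crop at (130,480) shows an ochre body under a black cap, in front of the board. It measures stand-local (0.114, -0.011).

>>> {"name": "drive_tool", "arguments": {"deltas": [[[0.04,-0.037,0],0.02],[[0.04,-0.037,0],0.02],[[0.04,-0.037,0],0.02],[[0.04,-0.037,0],0.02],[[0.04,-0.037,0],0.02],[[0.04,-0.037,0],0.013],[[0.04,-0.037,0],0],[[0.04,-0.037,0],0],[[0.04,-0.037,0],0],[[0.03,-0.03,0],0]], "gripper": 1.0}}

```text
time_s: 1.15
eef_pos: [0.5325, 0.2062, 0.2288]
eef_rot: [-0.002, 0.087, 0.996, -0.001]
wrist_force: [0.4, 0.7, 0.7]
opening: 0.999
```

>>> {"name": "drive_tool", "arguments": {"deltas": [[[0.02,-0.016,0],0],[[0.016,-0.013,0],-0.01],[[0,0,0],0]]}}

```text
time_s: 1.45
eef_pos: [0.5731, 0.17, 0.2274]
eef_rot: [-0.002, 0.096, 0.995, -0.001]
wrist_force: [-0.0, -0.4, 1.1]
opening: 0.997
```

```bash
python3 -c "
from h import *
c=snap('wrist','w1'); o=get_obs(); print(o['eef_pos'],o['time_s'],c['eye'])
print(proj(c,[.5686,.1765,.088]),proj(c,o['eef_pos']))
print(onz(load('top0'),193,287,.0))
crop('w1',0,0,512,384,1.5,'w1c')"
```

```text
[0.57199641 0.1709436  0.2272055 ] 1.5 [0.50279546 0.18437341 0.36970913]
[265.91850472 172.40235468] [260.59940315 245.55927181]
[0.32270121 0.21544497 0.        ]
```

View pics/w1c.png

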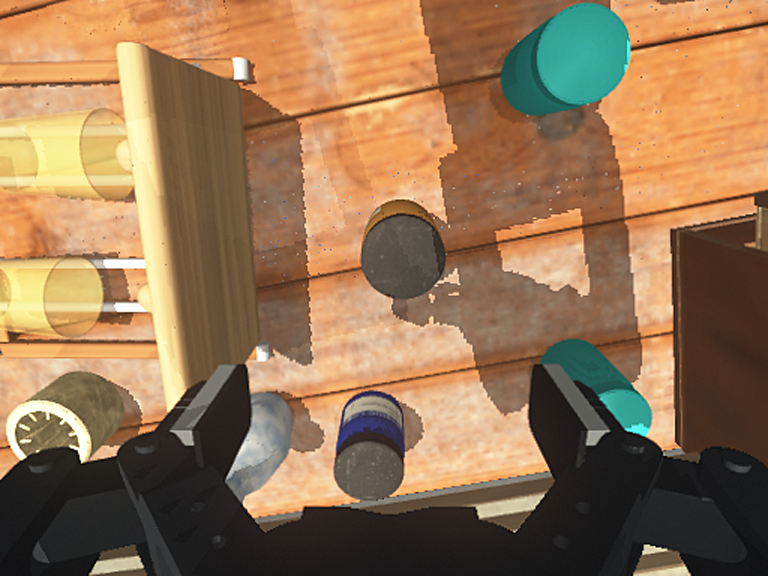

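>>> {"name": "drive_tool", "arguments": {"deltas": [[[-0.001,0.003,-0.03],0],[[-0.001,0.003,-0.03],0],[[-0.001,0.001,-0.03],0],[[0,0,-0.03],0],[[0,0,-0.025],0],[[0,0,-0.02],0],[[0,0,-0.015],0],[[0,0,0],0]]}}

```text
time_s: 2.3
eef_pos: [0.561, 0.1859, 0.042]
eef_rot: [-0.003, 0.091, 0.996, 0.0]
wrist_force: [-1.2, -0.0, 0.0]
opening: 1.0
```

>>> {"name": "drive_tool", "arguments": {"deltas": [[[0.005,-0.005,0],0],[[0.003,-0.003,-0.005],0],[[0,0,-0.004],0],[[0,0,0],0]]}}

```text
time_s: 2.7
eef_pos: [0.5719, 0.1782, 0.0359]
eef_rot: [-0.001, 0.091, 0.996, 0.001]
wrist_force: [-0.5, -0.2, 0.7]
opening: 1.002
```

>>> {"name": "drive_tool", "arguments": {"deltas": [[[-0.002,0,-0.003],0],[[0,0,0],0],[[0,0,0],0],[[0,0,0],0],[[0,0,0],0],[[0,0,0],0]], "gripper": 0.5}}

```text
time_s: 3.3
eef_pos: [0.571, 0.1783, 0.0342]
eef_rot: [0.001, 0.091, 0.996, 0.001]
wrist_force: [-0.5, -0.4, -0.2]
opening: 0.605
```

>>> {"name": "drive_tool", "arguments": {"deltas": [[[0,0,0],0],[[0,0,0],0],[[0,0,0.004],0],[[0,0,0.01],0],[[0,0,0.01],0]], "gripper": 0.2}}

```text
time_s: 3.8
eef_pos: [0.5682, 0.178, 0.0568]
eef_rot: [-0.002, 0.091, 0.996, 0.0]
wrist_force: [0.3, -0.0, -2.7]
opening: 0.609
```

>>> {"name": "drive_tool", "arguments": {"deltas": [[[0,0,0.015],0],[[-0.015,0,0.01],0],[[-0.025,-0.001,0],0],[[-0.025,-0.001,0],0],[[-0.025,-0.001,0],0],[[-0.025,-0.001,0],0],[[-0.025,-0.001,0],0],[[-0.025,-0.001,0],0],[[-0.01,0,0],0],[[0,0,0],0]]}}

```text
time_s: 4.8
eef_pos: [0.3935, 0.1723, 0.0973]
eef_rot: [0.007, 0.091, 0.996, 0.002]
wrist_force: [0.2, -0.2, -3.1]
opening: 0.608
```

>>> {"name": "drive_tool", "arguments": {"deltas": [[[-0.015,0,-0.01],0],[[-0.008,0,-0.015],0],[[0,0,-0.012],0],[[0,0,-0.008],0],[[0,0,-0.004],0],[[0,0,0],0]]}}

```text
time_s: 5.4
eef_pos: [0.38, 0.173, 0.0522]
eef_rot: [0.014, 0.092, 0.996, 0.004]
wrist_force: [-0.1, -0.1, -2.7]
opening: 0.612
```

>>> {"name": "drive_tool", "arguments": {"deltas": [[[0,0,-0.006],0],[[0,0,-0.005],0],[[0,0,-0.004],0],[[0,0,-0.002],0],[[0,0,0],0]]}}

```text
time_s: 5.9
eef_pos: [0.382, 0.1731, 0.0349]
eef_rot: [0.016, 0.092, 0.996, 0.004]
wrist_force: [-0.7, -0.2, -2.9]
opening: 0.612
```

>>> {"name": "drive_tool", "arguments": {"deltas": [[[0,0,-0.002],0],[[0,0,-0.001],0],[[0,0,0],0]]}}

```text
time_s: 6.2
eef_pos: [0.3829, 0.1731, 0.0346]
eef_rot: [0.016, 0.091, 0.996, 0.004]
wrist_force: [-0.4, -0.1, -1.9]
opening: 0.611
```

>>> {"name": "drive_tool", "arguments": {"deltas": [[[0,0,-0.001],0],[[0,0,0],0]]}}

```text
time_s: 6.4
eef_pos: [0.3835, 0.1731, 0.0346]
eef_rot: [0.016, 0.091, 0.996, 0.004]
wrist_force: [-2.0, 0.1, -0.8]
opening: 0.608
```

```bash
python3 -c "
from h import *
c=snap('scene','s2'); o=get_obs(); print(o['wrist_force'],R.from_quat(o['eef_rot'][[1,2,3,0]]).as_matrix())
crop('s2',130,160,290,280,5,'s2c')"
```

```text
[-1.2428934  -0.02422791  1.98401122] [[-0.982893    0.18116733  0.0331625 ]
 [ 0.18141803  0.98339489  0.00468846]
 [-0.03176244  0.01062453 -0.99943898]]
```

View pics/s2c.png

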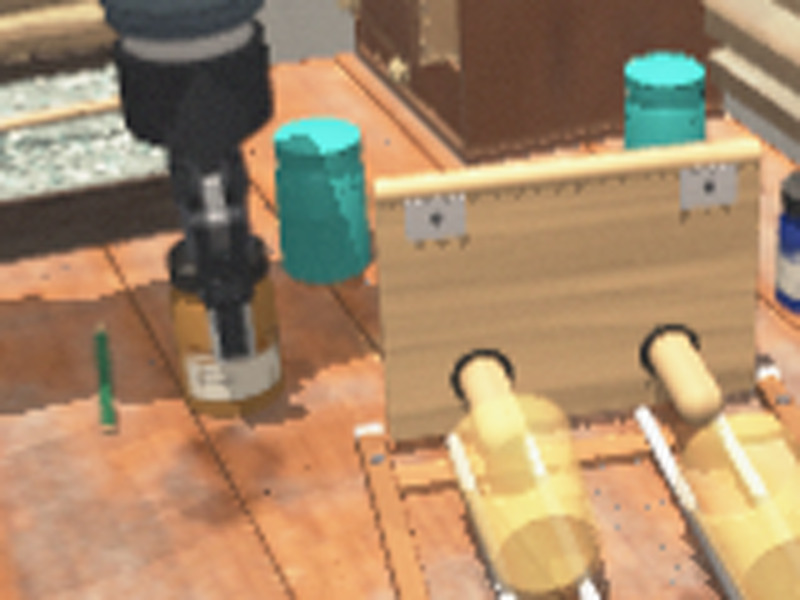

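Jar is on the table, held slightly tilted (0.03 rad); releasing.

>>> {"name": "drive_tool", "arguments": {"deltas": [[[0,0,0],0],[[0,0,0],0],[[0,0,0],0],[[0,0,0],0],[[0,0,0],0],[[0,0,0],0],[[0,0,0.01],0],[[0,0,0.02],0],[[0,0,0.03],0],[[0,0,0.03],0]], "gripper": 1.0}}

```text
time_s: 7.45
eef_pos: [0.3814, 0.1727, 0.1255]
eef_rot: [0.014, 0.091, 0.996, 0.003]
wrist_force: [0.8, 0.9, -0.1]
opening: 0.999
```

>>> {"name": "drive_tool", "arguments": {"deltas": [[[0,0,0.04],0],[[0,-0.02,0.04],0],[[0.005,-0.035,0.01],0],[[0.008,-0.035,0],0],[[0.008,-0.035,0],0],[[0.01,-0.035,0],0],[[0.01,-0.035,0],0],[[0.01,-0.035,0],0],[[0.01,-0.03,0],0],[[0,-0.02,0],0]], "gripper": 0.0}}

```text
time_s: 8.45
eef_pos: [0.445, -0.1161, 0.2346]
eef_rot: [0.025, 0.087, 0.996, 0.003]
wrist_force: [0.8, 0.2, 0.0]
opening: 0.0
```

>>> {"name": "drive_tool", "arguments": {"deltas": [[[0,0,0],0],[[0.002,-0.01,-0.02],0]]}}

```text
time_s: 8.65
eef_pos: [0.4484, -0.1288, 0.218]
eef_rot: [0.028, 0.089, 0.996, 0.001]
wrist_force: [0.5, -0.4, -0.2]
opening: -0.001
```

```bash
python3 -c "
from h import *
c=snap('top','t3'); s=snap('scene','s3'); o=get_obs(); print(o['eef_pos'],R.from_quat(o['eef_rot'][[1,2,3,0]]).as_matrix()[:,2])
crop('t3',130,130,330,290,4,'t3c');crop('s3',140,150,340,320,4,'s3c')"
```

```text
[ 0.44573333 -0.12775807  0.21378997] [ 0.04766314  0.00161902 -0.99886215]
```

View pics/t3c.png

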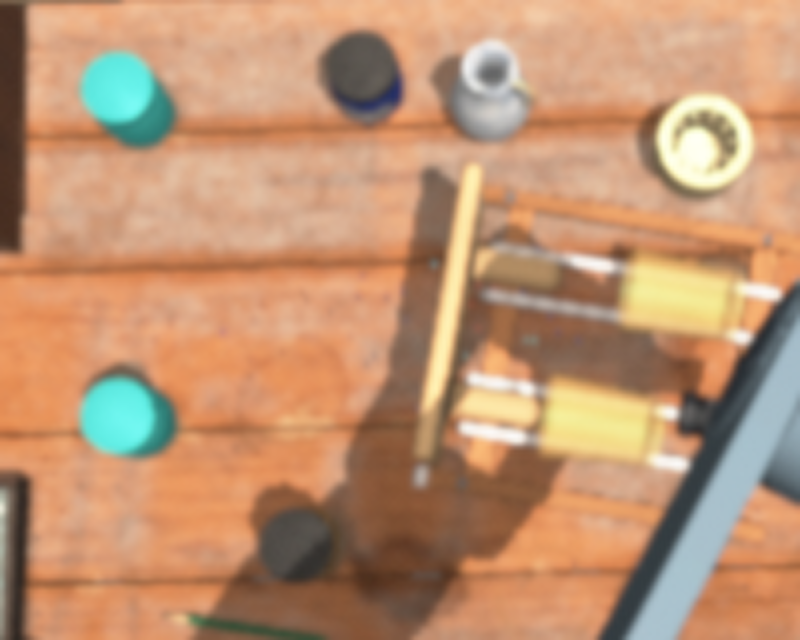

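View pics/s3c.png

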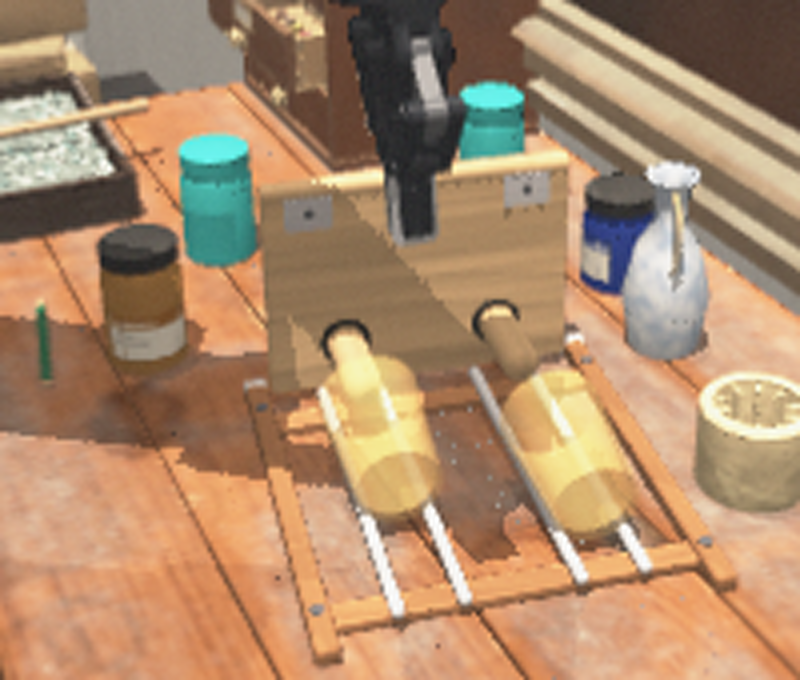

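>>> {"name": "drive_tool", "arguments": {"deltas": [[[0,0,-0.03],0],[[0,0,-0.03],0],[[0,0,-0.03],0],[[0,0,-0.03],0],[[0,0,-0.025],0],[[0,0,-0.015],0],[[0,0,-0.005],0],[[0,0,0],0]]}}

```text
time_s: 9.55
eef_pos: [0.4468, -0.119, 0.0507]
eef_rot: [0.026, 0.086, 0.996, 0.004]
wrist_force: [-0.3, -0.1, 0.2]
opening: -0.002
```

>>> {"name": "drive_tool", "arguments": {"deltas": [[[0,-0.006,-0.008],0],[[0,-0.003,-0.006],0],[[0,0,-0.004],0],[[0,0,0],0]]}}

```text
time_s: 9.95
eef_pos: [0.4493, -0.1294, 0.0347]
eef_rot: [0.028, 0.086, 0.996, 0.002]
wrist_force: [-0.2, -0.2, -0.0]
opening: 0.002
```

```bash
cat > st.py <<'E'
from h import *
p=[0.53588,0.0663,1.37962]
def loc(w):
    d=np.array(w)[:2]-p[:2]; cy,sy=np.cos(p[2]),np.sin(p[2]); return np.array([cy*d[0]+sy*d[1],-sy*d[0]+cy*d[1]])
def wld(x,y):
    cy,sy=np.cos(p[2]),np.sin(p[2]); return np.array([p[0]+cy*x-sy*y,p[1]+sy*x+cy*y])
if __name__=='__main__':
    o=get_obs(); print(o['time_s'],o['eef_pos'],'loc',loc(o['eef_pos']),o['wrist_force'],R.from_quat(o['eef_rot'][[1,2,3,0]]).as_matrix()[:,2])
    import sys
    for a in sys.argv[1:]:
        x,y=map(float,a.split(',')); print(a,wld(x,y),wld(x,y)-o['eef_pos'][:2])
E
python3 st.py
```

```text
9.95 [ 0.44925026 -0.12937346  0.03472539] loc [-0.20856942  0.04787079] [-0.18471632 -0.15297878 -0.0314737 ] [ 5.70013915e-02  2.21738774e-05 -9.98374099e-01]
```

>>> {"name": "drive_tool", "arguments": {"deltas": [[[0.001,0.01,-0.001],0],[[0.001,0.01,0],0],[[0.0015,0.01,0],0],[[0.0018,0.01,0],0],[[0.0018,0.01,0],0],[[0.0018,0.01,0],0],[[0.0018,0.01,0],0],[[0,0,0],0]]}}

```text
time_s: 10.75
eef_pos: [0.4612, -0.0527, 0.0345]
eef_rot: [0.029, 0.085, 0.996, 0.002]
wrist_force: [-0.3, -0.6, 0.2]
opening: -0.001
```

```bash
python3 st.py; python3 -c "
from h import *
s=snap('scene','s4');crop('s4',180,170,340,320,5,'s4c')"
```

```text
10.75 [ 0.46119911 -0.05266817  0.03450292] loc [-0.13099115  0.0507147 ] [-0.32668312 -0.55167915  0.17922521] [ 5.83589733e-02 -5.73550427e-04 -9.98295498e-01]
```

View pics/s4c.png

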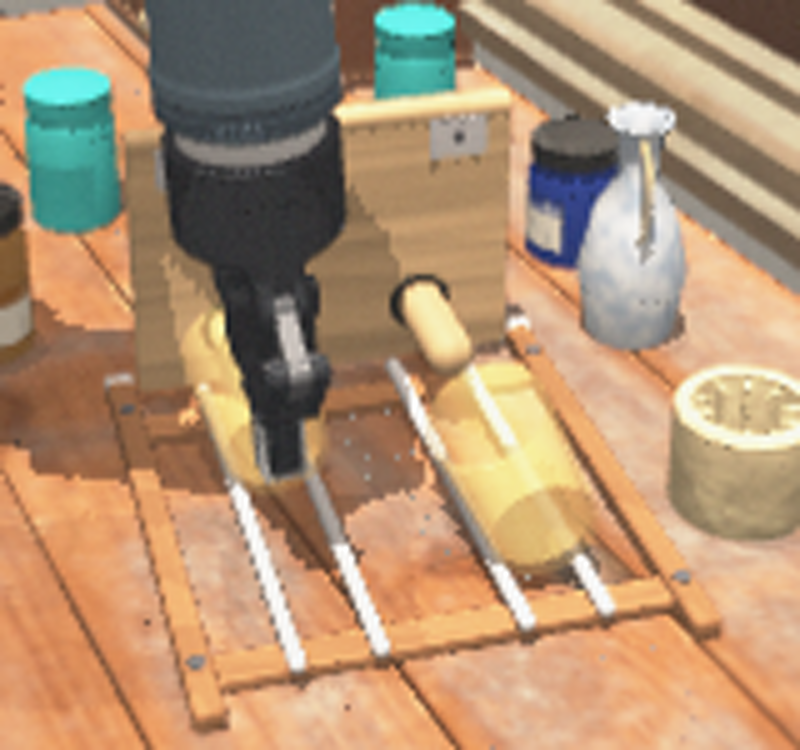

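>>> {"name": "drive_tool", "arguments": {"deltas": [[[0.0012,0.007,-0.001],0],[[0.0012,0.006,0],0],[[0.001,0.004,0],0],[[0.0005,0.003,0],0],[[0,0,0],0]]}}

```text
time_s: 11.3
eef_pos: [0.4658, -0.0327, 0.0337]
eef_rot: [0.029, 0.086, 0.996, 0.001]
wrist_force: [-0.2, -0.9, 0.2]
opening: 0.003
```

```bash
python3 st.py; python3 -c "
from h import *
s=snap('scene','s5');crop('s5',190,190,290,280,8,'s5c');s=snap('top','t5');crop('t5',225,160,335,265,7,'t5c')"
```

```text
11.3 [ 0.46580094 -0.03273115  0.03373833] loc [-0.11054294  0.04998502] [-0.16732333 -0.88616118  0.24883308] [ 0.05890006 -0.00207666 -0.99826172]
```

View pics/s5c.png

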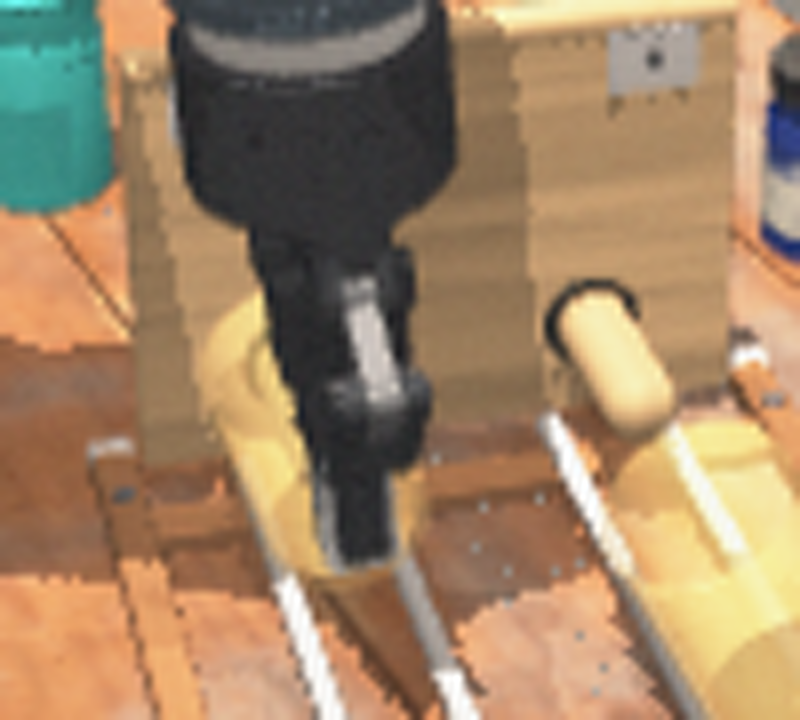

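View pics/t5c.png

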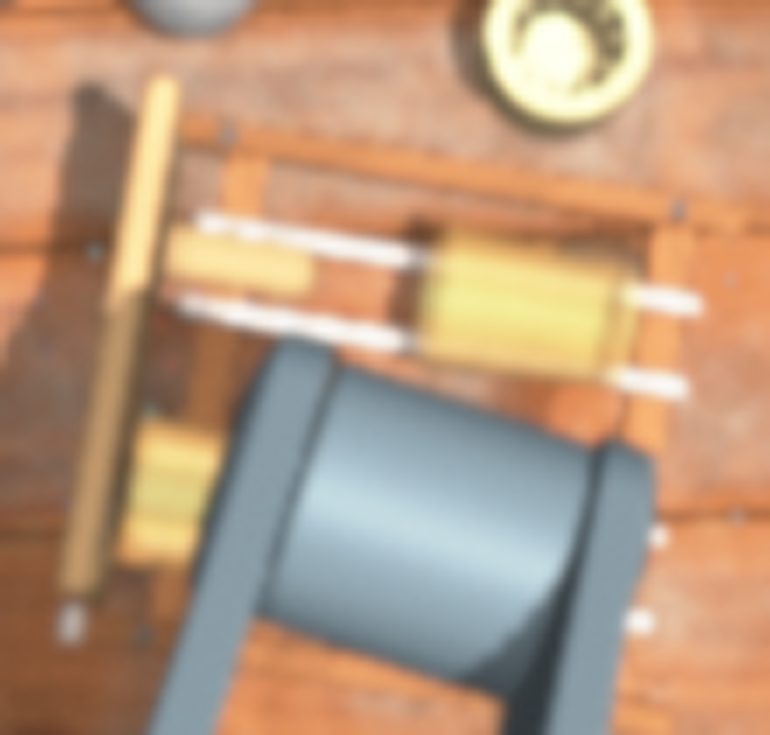

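>>> {"name": "drive_tool", "arguments": {"deltas": [[[0.0006,0.003,0],0],[[0.0006,0.003,0],0],[[0,0,0],0]]}}

```text
time_s: 11.7
eef_pos: [0.4683, -0.031, 0.0352]
eef_rot: [0.031, 0.085, 0.996, -0.002]
wrist_force: [0.1, -0.4, -0.1]
opening: -0.0
```

>>> {"name": "drive_tool", "arguments": {"deltas": [[[0.0006,0.005,0],0],[[0.0006,0.004,0],0],[[0,0,0],0],[[0,0,0],0]]}}

```text
time_s: 12.1
eef_pos: [0.4708, -0.031, 0.0382]
eef_rot: [0.032, 0.084, 0.996, -0.01]
wrist_force: [0.2, -0.2, -0.7]
opening: 0.003
```

```bash
python3 st.py -0.15,0.05 -0.25,-0.05
```

```text
12.1 [ 0.47079743 -0.03103145  0.03818633] loc [-0.1079248   0.04540253] [ 0.16104107 -0.21355259 -0.71149916] [ 0.06163874 -0.024771   -0.99779109]
-0.15,0.05 [ 0.45828884 -0.07146651] [-0.01250858 -0.04043506]
-0.25,-0.05 [ 0.53746559 -0.18864605] [ 0.06666816 -0.15761459]
```

>>> {"name": "drive_tool", "arguments": {"deltas": [[[-0.003,-0.015,0],0],[[-0.004,-0.02,0.02],0],[[0,-0.02,0.04],0],[[0,-0.02,0.04],0],[[0.015,-0.025,0.01],0],[[0.02,-0.025,0],0],[[0.02,-0.02,0],0],[[0.015,-0.01,0],0],[[0,0,0],0]]}}

```text
time_s: 13.0
eef_pos: [0.5338, -0.1857, 0.1512]
eef_rot: [0.031, 0.084, 0.996, -0.006]
wrist_force: [0.4, -1.3, 0.0]
opening: 0.0
```

```bash
python3 st.py -0.25,-0.05; python3 -c "
from h import *
s=snap('scene','s6');crop('s6',170,160,350,320,4,'s6c')"
```

```text
13.0 [ 0.53376028 -0.18570675  0.15120666] loc [-0.24781831 -0.04580369] [ 0.4030213  -1.34728889  0.0086605 ] [ 0.06101013 -0.01649166 -0.9980009 ]
-0.25,-0.05 [ 0.53746559 -0.18864605] [ 0.00370531 -0.0029393 ]
```

View pics/s6c.png

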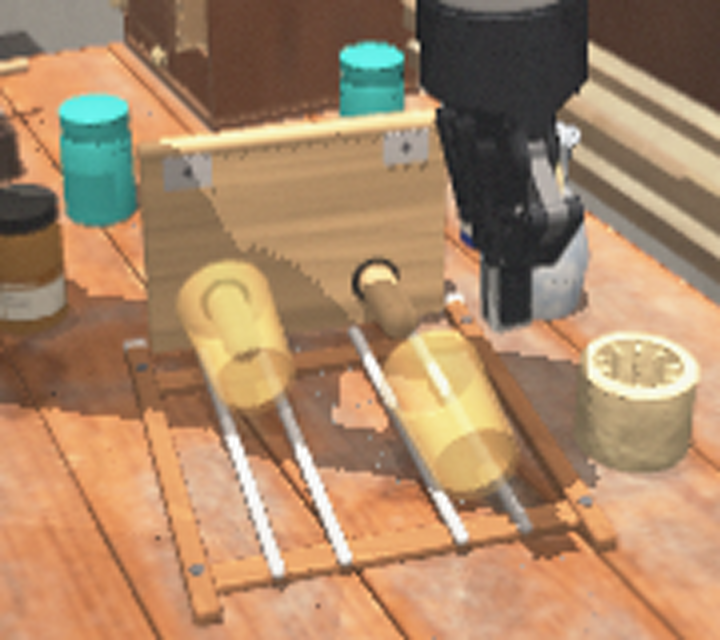

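>>> {"name": "drive_tool", "arguments": {"deltas": [[[0.002,-0.003,-0.025],0],[[0.001,-0.002,-0.025],0],[[0.001,-0.001,-0.025],0],[[0,0,-0.015],0],[[0,0,-0.01],0],[[0,0,-0.005],0],[[0,0,0],0]]}}

```text
time_s: 13.75
eef_pos: [0.5317, -0.1824, 0.0409]
eef_rot: [0.028, 0.082, 0.996, -0.002]
wrist_force: [-0.7, 0.9, -0.3]
opening: -0.005
```

```bash
python3 st.py -0.25,-0.05
```

```text
13.75 [ 0.53167291 -0.18244991  0.04089649] loc [-0.24501744 -0.0431355 ] [-0.70164266  0.87761534 -0.26834534] [ 0.05532607 -0.00929185 -0.9984251 ]
-0.25,-0.05 [ 0.53746559 -0.18864605] [ 0.00579268 -0.00619613]
```

Adjust sideways to y = -0.05, then push about 130 mm in total.

>>> {"name": "drive_tool", "arguments": {"deltas": [[[0.006,-0.003,-0.004],0],[[0.003,0,-0.002],0],[[0.0015,0.01,0],0],[[0.0015,0.01,0],0],[[0.0018,0.01,0],0],[[0.0018,0.01,0],0],[[0.0018,0.01,0],0],[[0.0018,0.01,0],0],[[0.0018,0.008,0],0],[[0,0,0],0]]}}

```text
time_s: 14.75
eef_pos: [0.5567, -0.1117, 0.038]
eef_rot: [0.031, 0.081, 0.996, -0.004]
wrist_force: [-1.0, 0.1, -0.5]
opening: 0.003
```

```bash
python3 st.py; python3 -c "
from h import *
s=snap('scene','s7');crop('s7',170,160,350,320,4,'s7c')"
```

```text
14.75 [ 0.55668042 -0.11174405  0.03797315] loc [-0.17084796 -0.05425232] [-0.98845612  0.14665112 -0.45141461] [ 0.06062959 -0.01241817 -0.99808308]
```

View pics/s7c.png

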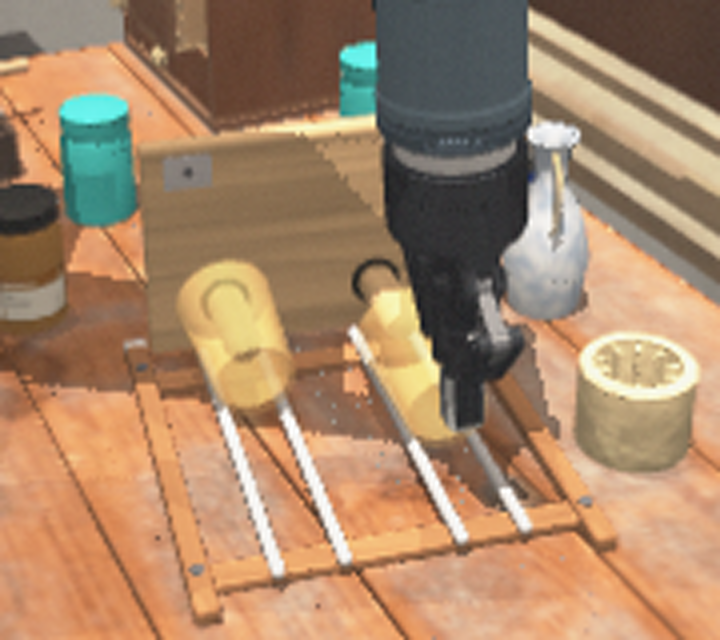

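>>> {"name": "drive_tool", "arguments": {"deltas": [[[0.0005,0.01,0],0],[[0.0005,0.01,-0.001],0],[[0.001,0.01,0],0],[[0.0015,0.008,0],0],[[0.001,0.006,0],0],[[0.001,0.004,0],0],[[0,0,0],0]]}}

```text
time_s: 15.5
eef_pos: [0.5635, -0.0616, 0.0379]
eef_rot: [0.032, 0.081, 0.996, -0.005]
wrist_force: [0.8, -2.6, 1.3]
opening: 0.0
```

```bash
python3 st.py
```

```text
15.5 [ 0.56354217 -0.06161031  0.03785456] loc [-0.12032376 -0.05146295] [ 0.75477562 -2.62639079  1.33397607] [ 0.06287471 -0.0146273  -0.99791423]
```

>>> {"name": "drive_tool", "arguments": {"deltas": [[[0.001,0.005,0],0],[[0.001,0.005,0],0],[[0.001,0.004,0],0],[[0,0,0],0]]}}

```text
time_s: 15.9
eef_pos: [0.5676, -0.0505, 0.0392]
eef_rot: [0.033, 0.081, 0.996, -0.008]
wrist_force: [0.0, -2.1, 1.8]
opening: -0.001
```

```bash
python3 st.py
```

```text
15.9 [ 0.56759503 -0.05047976  0.03923766] loc [-0.10862589 -0.05332701] [ 7.48459366e-04 -2.08824588e+00  1.78934327e+00] [ 0.06402371 -0.02078597 -0.99773188]
```

Should be home. Retract and look.

>>> {"name": "drive_tool", "arguments": {"deltas": [[[-0.004,-0.02,0],0],[[-0.004,-0.02,0.01],0],[[0,-0.01,0.04],0],[[0,0,0.045],0],[[0,0,0.045],0],[[-0.01,0,0.02],0],[[0,0,0],0]]}}

```text
time_s: 16.6
eef_pos: [0.5448, -0.097, 0.2012]
eef_rot: [0.028, 0.082, 0.996, -0.004]
wrist_force: [1.5, -1.3, -0.1]
opening: 0.004
```

```bash
python3 st.py -0.05,0; python3 -c "
from h import *
s=snap('scene','s8');crop('s8',170,160,350,320,4,'s8c');snap('top','t8');crop('t8',200,140,330,265,6,'t8c')"
```

```text
16.6 [ 0.5448071  -0.09700783  0.20117809] loc [-0.15863632 -0.03979522] [ 1.48774796 -1.2785278  -0.07556894] [ 0.05542278 -0.01250069 -0.99838472]
-0.05,0 [0.5263793  0.01721093] [-0.01842779  0.11421876]
```

View pics/s8c.png

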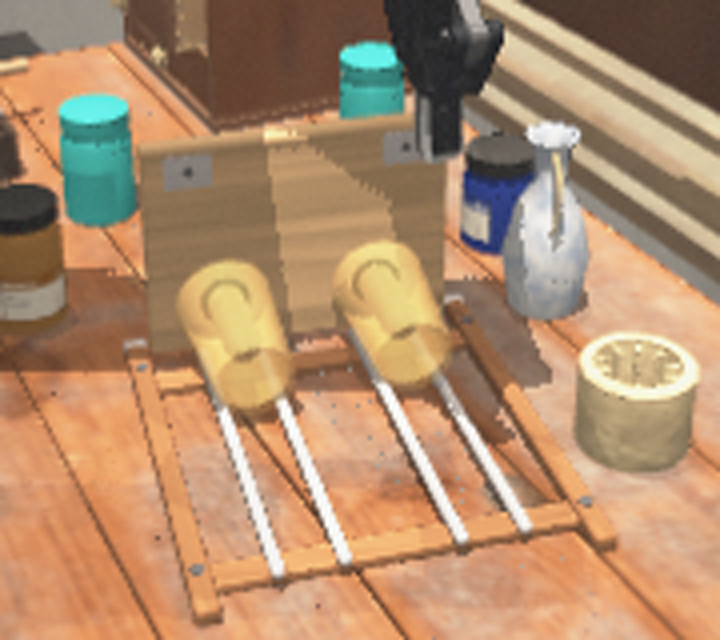

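View pics/t8c.png

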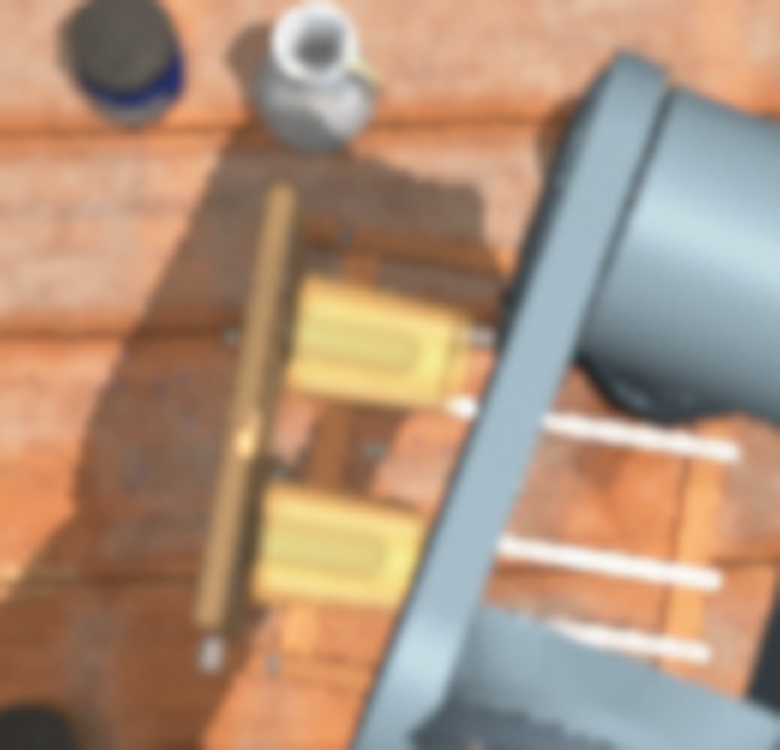

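>>> {"name": "drive_tool", "arguments": {"deltas": [[[-0.003,0.02,-0.01],0],[[-0.003,0.02,-0.015],0],[[-0.003,0.02,-0.015],0],[[-0.003,0.02,-0.015],0],[[-0.003,0.015,-0.01],0],[[-0.001,0.005,-0.003],0],[[0,0,0],0]]}}

```text
time_s: 17.4
eef_pos: [0.5197, 0.0099, 0.1125]
eef_rot: [0.015, 0.082, 0.996, -0.001]
wrist_force: [0.5, 0.0, 0.2]
opening: 0.005
```

```bash
python3 st.py -0.03,0
```

```text
17.4 [0.51970919 0.00989252 0.11245831] loc [-0.0584525  0.005158 ] [0.54680703 0.02710738 0.15259688] [ 0.02958692 -0.00413565 -0.99955366]
-0.03,0 [0.53017958 0.03684656] [0.01047039 0.02695404]
```

>>> {"name": "drive_tool", "arguments": {"deltas": [[[0.003,0.007,0.008],0],[[0.003,0.007,0.004],0],[[0.002,0.007,0],0],[[0.001,0.005,0],0],[[0.001,0.006,0],0],[[0.001,0.006,0],0],[[0.001,0.007,0],0]]}}

```text
time_s: 18.1
eef_pos: [0.5352, 0.0553, 0.1274]
eef_rot: [0.017, 0.084, 0.996, -0.002]
wrist_force: [1.5, -3.1, -0.3]
opening: 0.001
```

```bash
python3 st.py; python3 -c "
from h import *
s=snap('scene','s9');crop('s9',170,160,350,320,4,'s9c')"
```

```text
18.1 [0.53515541 0.05527212 0.12736226] loc [-0.01096465 -0.00138406] [ 1.53909586 -3.10042885 -0.29528835] [ 0.0334268  -0.00617961 -0.99942206]
```

View pics/s9c.png

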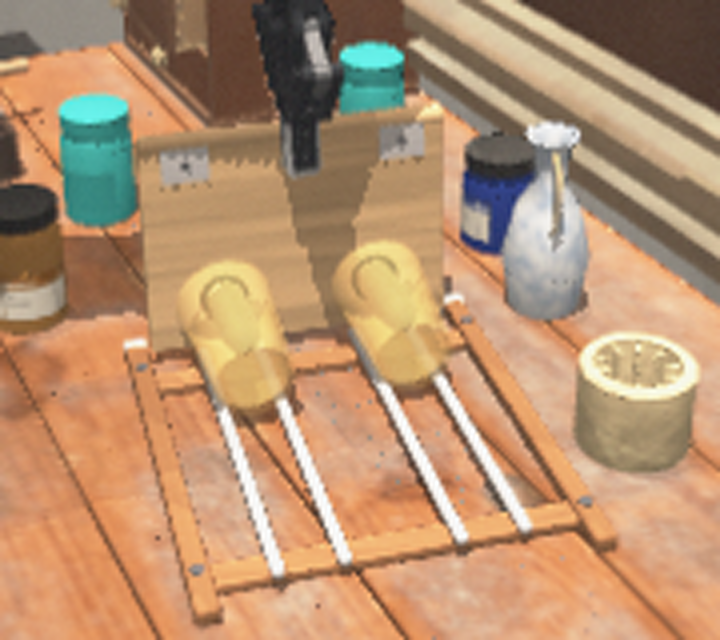

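>>> {"name": "drive_tool", "arguments": {"deltas": [[[0.0013,0.007,-0.001],0],[[0.0013,0.007,-0.001],0],[[0.0013,0.007,-0.001],0],[[0.0013,0.007,-0.002],0],[[0.0013,0.007,-0.002],0],[[0.0013,0.007,-0.003],0],[[0.0013,0.007,-0.003],0]]}}

```text
time_s: 18.85
eef_pos: [0.5456, 0.1083, 0.1149]
eef_rot: [0.018, 0.084, 0.996, -0.002]
wrist_force: [-1.5, -3.8, 2.8]
opening: 0.002
```

```bash
python3 st.py; python3 -c "
from h import *
s=snap('scene','s10');crop('s10',170,160,350,320,4,'s10c')"
```

```text
18.85 [0.54558381 0.10828719 0.11490278] loc [ 0.0430661  -0.00154887] [-1.54520251 -3.79186439  2.81328315] [ 0.03497473 -0.00719337 -0.99936231]
```

View pics/s10c.png

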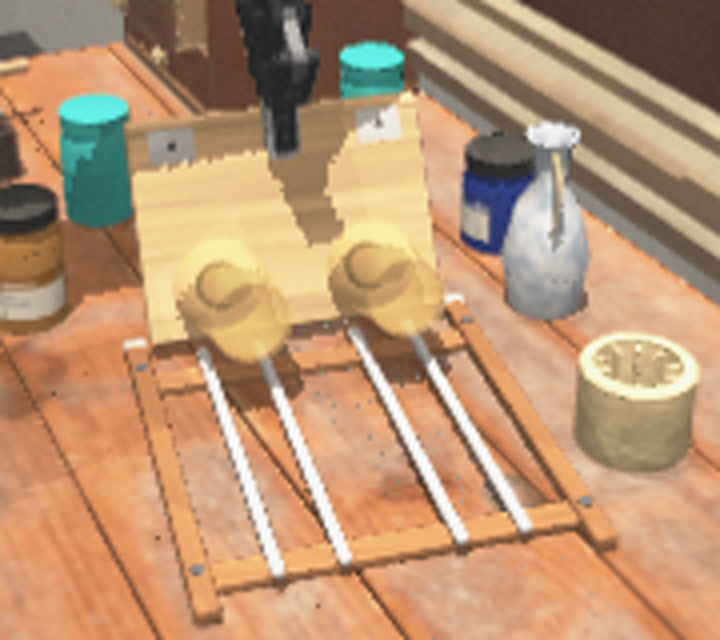

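>>> {"name": "drive_tool", "arguments": {"deltas": [[[0.0011,0.006,-0.004],0],[[0.0011,0.006,-0.004],0],[[0.001,0.005,-0.004],0],[[0.001,0.005,-0.005],0],[[0.001,0.005,-0.005],0],[[0.0008,0.004,-0.005],0],[[0.0008,0.004,-0.006],0]]}}

```text
time_s: 19.6
eef_pos: [0.554, 0.1492, 0.08]
eef_rot: [0.019, 0.084, 0.996, 0.0]
wrist_force: [-0.0, 0.3, 4.1]
opening: 0.001
```

```bash
python3 st.py; python3 -c "
from h import *
s=snap('scene','s11');crop('s11',170,160,350,320,4,'s11c')"
```

```text
19.6 [0.55398255 0.14920786 0.07997558] loc [ 0.08483714 -0.0020191 ] [-3.57294222e-03  3.45141848e-01  4.05874367e+00] [ 0.037903   -0.00314437 -0.99927648]
```

View pics/s11c.png

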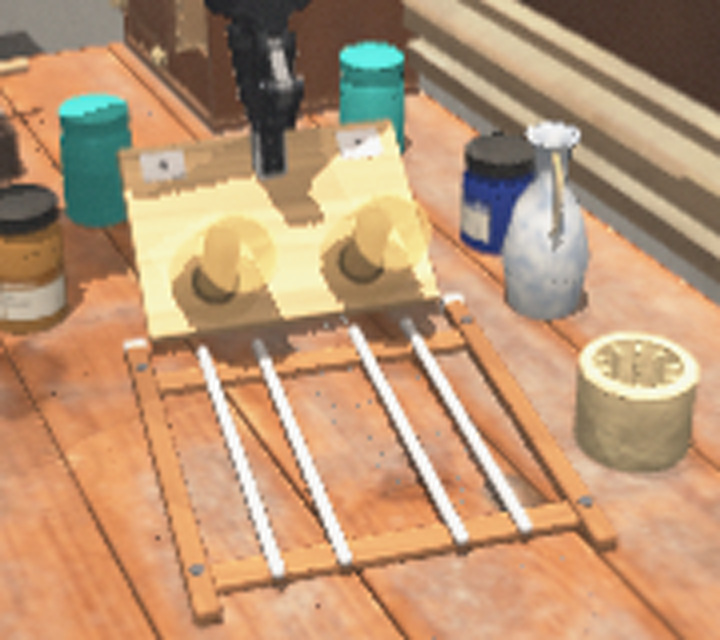

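>>> {"name": "drive_tool", "arguments": {"deltas": [[[0.0008,0.005,-0.006],0],[[0.0008,0.005,-0.006],0],[[0.0008,0.005,-0.006],0],[[0.0006,0.004,-0.006],0],[[0,0,0],0]]}}

```text
time_s: 20.15
eef_pos: [0.5548, 0.1692, 0.0502]
eef_rot: [0.016, 0.084, 0.996, -0.001]
wrist_force: [0.2, 0.3, -0.2]
opening: 0.002
```

```bash
python3 st.py; python3 -c "
from h import *
s=snap('scene','s12');crop('s12',170,160,350,320,4,'s12c')"
```

```text
20.15 [0.55481825 0.16921132 0.05024774] loc [0.10463495 0.00096136] [ 0.18160882  0.31452508 -0.19589713] [ 0.03221142 -0.00463924 -0.99947031]
```

View pics/s12c.png

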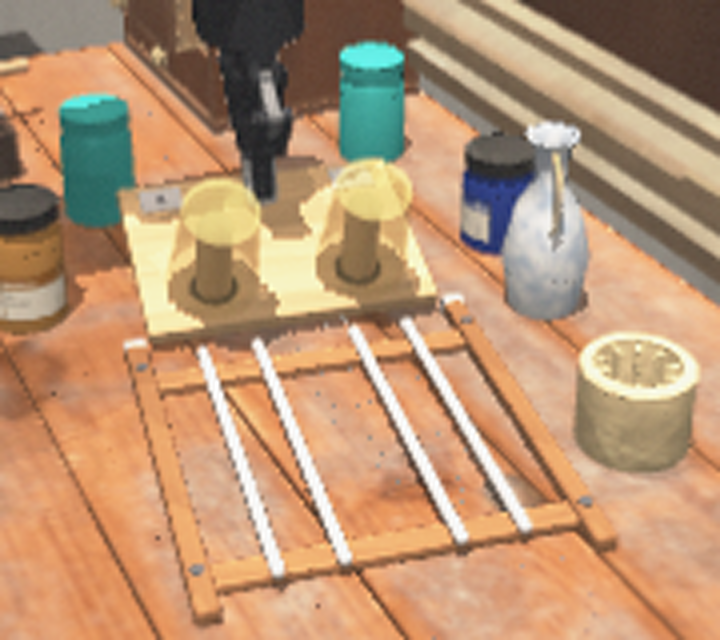

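It is sinking on its own now; I withdraw straight up and outward, then wait.

>>> {"name": "drive_tool", "arguments": {"deltas": [[[0.001,0.005,0.01],0],[[0.001,0.005,0.02],0],[[0.001,0.005,0.03],0],[[0,0,0.04],0],[[-0.01,0.01,0.04],0],[[-0.03,0.02,0.03],0],[[-0.04,0.03,0],0],[[-0.04,0.03,0],0],[[-0.03,0.02,0],0],[[0,0,0],0]]}}

```text
time_s: 21.2
eef_pos: [0.4027, 0.3009, 0.2376]
eef_rot: [0.021, 0.086, 0.996, 0.004]
wrist_force: [-0.0, -0.2, -0.1]
opening: 0.001
```

>>> {"name": "drive_tool", "arguments": {"deltas": [[[0,0,0],0],[[0,0,0],0],[[0,0,0],0],[[0,0,0],0],[[0,0,0],0],[[0,0,0],0],[[0,0,0],0],[[0,0,0],0],[[0,0,0],0],[[0,0,0],0]]}}

```text
time_s: 22.2
eef_pos: [0.4061, 0.2991, 0.2389]
eef_rot: [0.022, 0.088, 0.996, 0.005]
wrist_force: [-0.8, 0.1, -0.4]
opening: 0.004
```

```bash
python3 st.py; python3 -c "
from h import *
s=snap('scene','s13');crop('s13',130,160,340,310,3.8,'s13c');snap('top','t13');crop('t13',130,130,330,290,4,'t13c')"
```

```text
22.2 [0.40606616 0.29913814 0.23890907] loc [0.20392972 0.1716913 ] [-0.7924595   0.07852085 -0.35889264] [ 0.04366293  0.00543746 -0.99903152]
```

View pics/s13c.png

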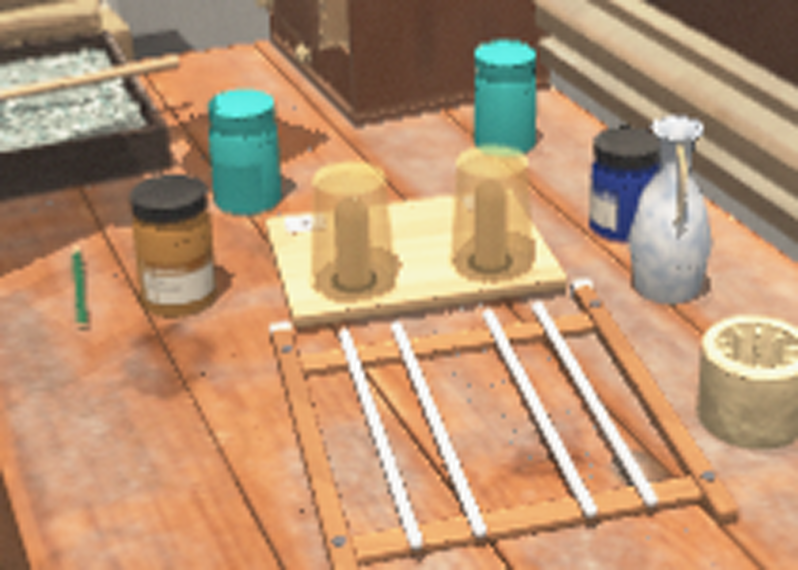

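View pics/t13c.png

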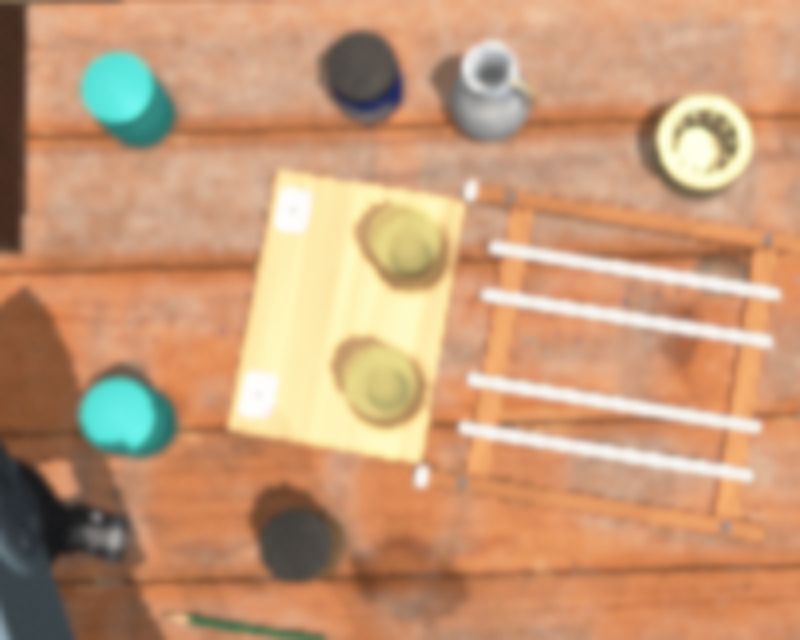

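Board appears flat with both tumblers mouth down on their pegs; jar upright. Check rest and flatness numerically.

>>> {"name": "drive_tool", "arguments": {"deltas": [[[0,0,0],0],[[0,0,0],0],[[0,0,0],0],[[0,0,0],0],[[0,0,0],0],[[0,0,0],0],[[0,0,0],0],[[0,0,0],0],[[0,0,0],0],[[0,0,0],0]]}}

```text
time_s: 23.3
eef_pos: [0.4059, 0.2993, 0.2391]
eef_rot: [0.022, 0.088, 0.996, 0.005]
wrist_force: [0.2, 0.4, 0.6]
opening: -0.001
```

```bash
python3 -c "
from st import *
s=snap('scene','s14')
a=load('s13')['frame'].astype(int); d=np.abs(a-s['frame']).max(2)[205:250,190:290]; print('diff',d.max(),(d>20).sum())
for y in(-.05,.05):
  for z in (.018,.100):
    w=[*wld(.035,y),z]; q=proj(s,w); print(y,z,q,(q-[130,160])*3.8)
for th in (1.4,1.57):
  for y in(-.099,.099): 
    x=.141*np.sin(th)-.012*np.cos(th);z=.006+.141*np.cos(th)+.012*np.sin(th)
    print(th,y,(proj(s,[*wld(x,y),z])-[130,160])*3.8)
"
```

```text
diff 7 0
-0.05 0.018 [258.51621944 228.72946514] [488.36163386 261.17196752]
-0.05 0.1 [258.61140748 201.9338247 ] [488.72334844 159.34853387]
0.05 0.018 [222.72466878 233.69807565] [352.35374138 280.05268748]
0.05 0.1 [221.54692149 206.43925692] [347.87830168 176.46917629]
1.4 -0.099 [513.04129923 163.77862757]
1.4 0.099 [261.3426938  194.69672317]
1.57 -0.099 [511.25250509 188.29977636]
1.57 0.099 [262.61557879 219.87708814]
```

```bash
python3 -c "
from bench import hand_in
print(hand_in())"
```

```text
the job is handed in; nothing more can be done
None
```

The job is done and handed in at about 23 s of the 72 s allowed. `hand_in()` reports no verdict, so success is judged from my own checks.

- **Jar:** I moved the ochre black-capped jar about 0.19 m towards the robot and released it on clear table. It was set down tilted by about 0.03 rad, and the images show it upright since.
- **Tumblers:** I pushed both home on their pegs with the shut fingers. The finger stopped about 108 mm behind the hinge line in each lane, which puts the mouths against the board. The board was still near upright when the images confirmed this.
- **Board:** I pushed it past the middle near its top edge and let it sink onto its stop.

**Last checks:**
- The board's far edge and both tumbler bases were within about 6 px (in the 3.8× enlarged crop) of where a flat board with upright tumblers would put them.
- Two frames about 1 s apart were unchanged in the board area, so it was at rest.
- By eye, the amphora, the mould and the small jar were where they started.
- The arm was well clear of everything at z = 0.24 m.

No check failed. The one oddity was that the tool's tilt drifted by up to about 0.06 rad during the work, with no visible effect.

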